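# Show all sides of a housing to the code reader on the turnover fixture

### The arm

A 7-joint arm with a two-finger parallel gripper is mounted at the origin on the work surface. World frame = base frame: x ahead of the robot, y to its left, z up, the work surface at z = 0. Lengths are in m, angles in rad, forces in N, time in s.
With the tool pointing down it reaches from about 0.425 to 0.95 m from the base axis. Payload 4.7 kg.
Tool frame: the origin (TCP) lies between the finger pads; the fingertips stand 8 mm ahead of it and the grasp point (between the pads) lies 11 mm behind it; z points along the fingers, y is the direction in which the jaws open and shut (so a half turn about z gives the same grasp; the last joint's range is limited). The gripper opens to 85 mm and grips with 20 to 120 N. Pads are 22 mm wide; open, the fingers measure 114 mm over their backs; the gripper's body (76 mm by 85 mm) begins 54 mm behind the grasp point. The pads swing forward as they close: fully open they stand 13 mm farther back than shut.
Start: joints at [-1.338, 0.469, -0.049, 1.532, 0.024, 1.141, -0.082], TCP at [0.175, 0.652, 0.239] pointing down, gripper open.
Joint ranges: [-2.59, 2.59], [-0.33, 1.99], [-1.39, 1.29], [0.1, 2.45], [-1.04, 4.18], [0.21, 1.99], [-2.66, 2.66]. Speed limits (rad/s): [2.57, 2.57, 3.14, 3.14, 3.14, 3.14, 3.14].

### API

Orientations are given as a rotation vector (axis times angle).
In Python, from plant import env gives the robot as it stands.
- The arm moves only by the tool jog_arm, never from a script. Its argument "increments" is a list of rows, each a list of 7 numbers: the closure, from -1 (fully open) to 1 (shut), then the shift along the world's x, y, z in m, then the turn, a rotation vector about the world's x, y, z in rad. In form: [[grip, x, y, z, wx, wy, wz], ...]. A call has 1 to 20 rows; each row is the pose to reach, as a shift and turn from the pose commanded when the call began; what a row does not reach only later rows make up. A row lasts 1/10 s, in which the tool goes at most 50 mm and 8.59 degrees, less where a joint would pass 70% of its speed; a pose out of reach is approached as far as the arm can. A call with a gripper value outside its range is refused whole. The fingers move at their own pace and stop on an object; the grip force is fixed at half the most. Time passes only in rows, so rows that repeat a pose let the fingers close. It gives the time, the measured TCP pose, the force and the opening at its end, in the units of the state.
- env.get_state(): the state, without advancing time (a new reading comes with each control period).
- env.read_camera(name): name is "scene" or "top" or "wrist"; returns (picture, depth): 384x512x3 uint8, red, green, blue; 384x512 float32, m along the optical axis (not along the pixel's ray), 0 where there is no reading.
- env.get_calibration(name): a dict with "vertical_fov" (degrees; the focal length in pixels is half the picture's height over the tangent of half this angle, whatever the lens; pixels are square), "cx", "cy" (the principal point, pixels), "D" ([k1, k2, p1, p2, k3] as OpenCV has them; the pictures are not rectified), "world_from_camera" (4x4, takes a point from camera to world coordinates). Camera axes: x right, y up, looking along -z (the intrinsics and any distortion apply to the point x, -y, -z); pixel columns grow to the right and rows downward; lengths in m; the calibration is good to about 2 mm. A picture is of the moment at which its call begins: read the wrist's pose just before it. get_calibration takes no time and is no camera call; for the wrist camera it gives the pose at the moment of the call.
- env.job_done(): hands the job in, once; it reports no verdict.
The state is a dict: "time": time; "q": joint angles; "dq": joint speeds; "tau": joint torques, N m; "eef_pos": TCP position; "eef_rot": TCP orientation; "force": force on the tool from outside, world axes, zero at the start; "moment": the same for the moment, N m; "grip_width": opening from 0.0 (shut) to 1.0 (fully open).
Only numpy, scipy, OpenCV 4.12 (cv2) and the standard library are available. Lean on these libraries where they do the work, as an engineer would, in place of code of your own. Each camera call takes 0.05 s, during which the arm holds its last target. There are 200 camera calls.

### The job

The red housing bolted in the green turnover fixture must show its three free sides to the code reader, in this order: plain flank, cover, stud-side flank. For each side, turn the housing (its star wheel turns it, top towards the reader) until that side faces the reader, push the index lever fully home into the plate's notch (feel it in, move the wheel a little if it will not enter, do not force it) and leave it locked for at least a second before pulling the lever out for the next. Finish with the stud-side flank facing the reader and the lever fully home, and do not disturb the other things on the bench.

Things in the scene. Friction and masses are not known exactly. Their poses are not given: they have to be found in the camera images.
- fixture: Green turnover fixture, fixed to the bench, base plate 385 (x) x 300 (y) mm. Origin on the bench below the spindle axis; x points to the code reader (black box on a post, 170 mm beyond the axis), y along the spindle, z up. Along y: star wheel -180 mm, pedestal -112 (22 thick, 175 high), lever -92, index plate -70, red housing -30 to +94, pedestal +132. Over 80 N on any of its parts is forcing.
- wheel_hub (a point): Centre of the star wheel, on the spindle axis, 145 mm above the bench. The wheel stands in the fixture's xz plane: hub of 48 mm diameter, four steel spokes of 12 mm, 90 degrees apart, each with a black ball of 26 mm diameter centred 80 mm from the axis. Push a ball with the closed fingers along its arc (a level push at 45 degrees can jam), 5 to 10 N; it stays where it is left.
- cradle (a joint): Angle of the spindle with wheel, index plate and housing, rad, about the fixture's +y; grows as the top moves towards the reader. Near 0: plain flank to the reader, cover up; near 1.571: cover (four screws) to the reader; near 3.142: stud-side flank to the reader, cover down. At these the spokes stand at 45 degrees to the vertical. Stops at -1.35 and 3.45; starts between -1.1 and -0.3.
- index_plate (a point): Centre of the index plate, on the axis: steel disc of 65 mm radius with three tapered notches 90 degrees apart (1, 2, 3 dots). It was clamped on by hand: the notches lie off cradle 0, 1.571 and 3.142 by up to 0.08 rad, all by the same amount, not known. The lever's key enters on the robot's side at axis height only within about 0.04 rad of its notch, and its taper draws the wheel true.
- index_lever (a joint): Angle of the index lever, rad. 0: upright, fully home, its tapered key seated in a notch and the spindle locked; grows as the knob is pulled towards the robot, stop at 0.42; starts between 0.26 and 0.38. The key is clear of the plate above 0.22; off a notch the rim stops it at about 0.18. About 2 N at the knob moves it, up to 15 N seats it; it stays where it is left.
- lever_pivot (a point): Pivot of the index lever, its axis along the fixture's y: at fixture x = -63, y = -92, z = 40 mm.
- lever_knob (a point): Centre of the lever's black ball knob, 32 mm in diameter, on the lever's line 200 mm from the pivot: 240 mm above the bench and straight above the pivot when home. Below it a steel rod of 12 mm (from 138 mm) and a flat bar 18 mm wide in x, 10 mm in y.
- housing_near: Bystander: loose red housing, 94 x 124 x 78 mm, standing beside the fixture; origin at the centre of its underside.
- housing_far: Bystander: loose red housing, 94 x 124 x 78 mm, right of the robot; origin at the centre of its underside.
- board_set: Bystander: red base plate 100 x 120 mm with transformer and blue circuit board, 66 mm high; origin at the centre of its underside.
- tape_roll: Bystander: roll of paper tape lying flat, 96 mm in diameter, 24 mm high; origin at the centre of its underside.
- solder_spool: Bystander: metal spool standing on end, 60 mm in diameter, 52 mm high; origin at the centre of its underside.
- screwdriver: Bystander: screwdriver lying on the bench in front of the fixture; origin at its middle underside.
- parts_bin: Bystander: open blue bin, 160 x 110 x 65 mm; origin at the centre of its underside.

How it is judged:
On the way, in this order (a step that is already met when the one before it is completed fails the run):
1. the plain flank faces the reader, locked by the lever for one second (value of joint cradle between -0.15 and 0.15 rad and value of joint index_lever below 0.04 rad), for 1 s.
2. the cover faces the reader, locked by the lever for one second (value of joint cradle between 1.421 and 1.721 rad and value of joint index_lever below 0.04 rad), for 1 s.
At the end, for the whole second after the job is handed in: the stud-side flank faces the reader (within 0.15 rad, as its notch sets it) and the index lever is fully home in that notch (below 0.04 rad) (value of joint cradle between 2.992 and 3.292 rad and value of joint index_lever below 0.04 rad); the robot touches nothing.
It fails at once if the wheel, the lever or another part of the fixture is pressed with more than 80 N (contact force between any of the fingers, the arm and fixture above 80 N).
It fails at once if another thing on the bench is moved by more than 30 mm (distance of any of housing_near, housing_far, board_set, tape_roll, solder_spool, screwdriver, parts_bin from where it was at the start of the episode above 0.03 m).
It also fails if it takes over 72 s, if anything falls off the work surface, if the arm or the gripper's body presses on something with over 40 N, if the wrist force passes 120 N, or if a joint passes its speed limit or range.

## Working session

There is one attempt and no reset: what is moved stays moved. The work goes in short steps, Python scripts to look and compute and a tool call to move; the robot and the scene stay as the last step left them, time stands still between calls to the robot, and variables do not carry over. Pictures are saved under pics/ and viewed, about 8 in all and at most 12, crops included, and the job is handed in when it is done.

Besides the shell and the picture viewer there is one more tool, called after "Call:" by a JSON object that holds its "method" and its "body". jog_arm: Moves the arm, as the interface text tells. Its arguments: {"type":"object","properties":{"increments":{"type":"array"}},"required":["increments"]}

```bash
ls; mkdir -p pics; cat > h.py <<'E'
import numpy as np, cv2
from plant import env
def K(c):
    f=192/np.tan(np.radians(c["vertical_fov"])/2)
    return np.array([[f,0,c["cx"]],[0,f,c["cy"]],[0,0,1]]),np.array(c["D"],float)
def pts(c,uv,d):
    "pixels + depth -> world"
    k,D=K(c); n=cv2.undistortPoints(np.float64(uv).reshape(-1,1,2),k,D)[:,0]
    d=np.asarray(d,float)
    P=np.c_[n[:,0]*d,-n[:,1]*d,-d,np.ones(len(n))]
    return (P@np.array(c["world_from_camera"]).T)[:,:3]
def proj(c,P):
    k,D=K(c); W=np.linalg.inv(np.array(c["world_from_camera"]))
    p=np.c_[P,np.ones(len(P))]@W.T; p=p[:,:3]*[1,-1,-1]
    return cv2.projectPoints(p,np.zeros(3),np.zeros(3),k,D)[0][:,0]
def ray_plane(c,uv,z):
    a=pts(c,uv,np.ones(len(uv))); o=np.array(c["world_from_camera"])[:3,3]
    return o+(a-o)*((z-o[2])/(a[:,2]-o[2]))[:,None]
E
python3 - <<'E'
from h import *
for n in("scene","top"):
    im,d=env.read_camera(n); c=env.get_calibration(n)
    cv2.imwrite(f"pics/{n}.png",cv2.resize(im[...,::-1],(800,600))); np.savez(f"{n}.npz",im=im,d=d)
    print(n,c)
print(env.get_state())
E
```

```text
pics
scene {'vertical_fov': 46.139914562474154, 'cx': 247.91148373622346, 'cy': 193.033157463594, 'D': array([-0.06201551,  0.        ,  0.        ,  0.        ,  0.        ]), 'world_from_camera': array([[-0.03162268, -0.55188574,  0.83331995,  1.55648306],
       [ 0.99935876, -0.0034487 ,  0.03563951,  0.03155347],
       [-0.01679507,  0.83391261,  0.5516409 ,  0.82577826],
       [ 0.        ,  0.        ,  0.        ,  1.        ]])}
top {'vertical_fov': 42.66976963211043, 'cx': 255.42358003478748, 'cy': 196.33489642462112, 'D': array([-0.00904938,  0.        ,  0.        ,  0.        ,  0.        ]), 'world_from_camera': array([[ 0.01066336,  0.98582309, -0.16744889,  0.28306761],
       [-0.99986215,  0.01264329,  0.01076245, -0.00950603],
       [ 0.01272697,  0.16731104,  0.98582201,  1.65905312],
       [ 0.        ,  0.        ,  0.        ,  1.        ]])}
{'time': 0.1, 'q': array([-1.33790216,  0.46935219, -0.04862662,  1.53354691,  0.02407018,
        1.14101693, -0.08231088]), 'dq': array([-6.82598798e-04, -1.68144219e-03, -1.13506016e-03, -1.68657670e-03,
       -1.04087927e-03,  7.86372319e-05,  3.85896543e-04]), 'tau': array([ 1.42147233e-03, -5.11517501e+01, -4.66103002e-02, -2.38387316e+01,
        1.08123120e-02,  4.33311827e-03,  1.67026951e-05]), 'eef_pos': array([0.17452876, 0.65152478, 0.23838391]), 'eef_rot': array([-4.09972776e-01, -3.11451635e+00,  2.71265225e-03]), 'force': array([-0.00312422,  0.15764372, -0.82690341]), 'moment': array([-0.0432405 ,  0.06184687, -0.01981392]), 'grip_width': 0.9978629693228569}
```

View pics/scene.png

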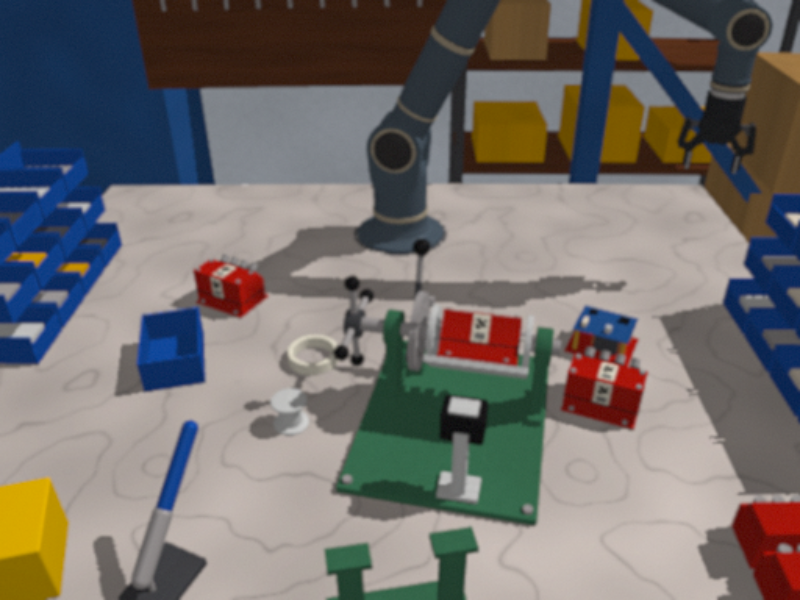

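View pics/top.png

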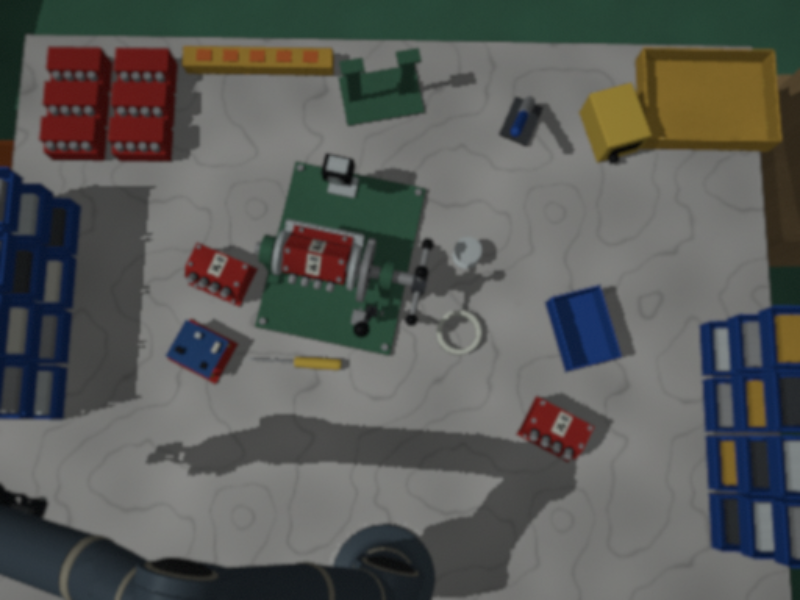

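Both views show the fixture in mid-bench, slightly yawed. In the top view (800x600 px) the wheel is at about (420,275) and the knob at (362,328). The tape roll at (460,332) and the spool at (467,250) are close to the wheel. Next I'll measure the fixture.

```bash
cat > meas.py <<'E'
from h import *
def cloud(n,im,d):
    c=env.get_calibration(n); v,u=np.nonzero(d>0)
    return np.c_[u,v],pts(c,np.c_[u,v],d[v,u]),im[v,u].astype(int)
E
python3 - <<'E'
from meas import *
for n in("top","scene"):
    z=np.load(n+".npz"); im,d=z["im"],z["d"]; uv,P,C=cloud(n,im,d)
    box=(P[:,0]>.35)&(P[:,0]<.95)&(P[:,1]>-.3)&(P[:,1]<.35)
    bench=box&(abs(P[:,2])<.02)&(C.min(1)>120); print(n,"bench z",np.median(P[bench,2]) if bench.any() else None)
    g=box&(C[:,1]>C[:,0]*1.3)&(C[:,1]>C[:,2]*1.15)&(P[:,2]<.03)
    Q=P[g]; print("green",g.sum(),"z",np.median(Q[:,2]))
    m=np.zeros(d.shape,np.uint8); m[uv[g][:,1],uv[g][:,0]]=1
    r=cv2.minAreaRect(np.float32(Q[:,:2])); print(r, cv2.boxPoints(r).round(4).tolist())
    k=box&(C.max(1)<60)&(P[:,2]>.05)
    m=np.zeros(d.shape,np.uint8); m[uv[k][:,1],uv[k][:,0]]=1
    nl,L,st,ce=cv2.connectedComponentsWithStats(m)
    for i in range(1,nl):
        if st[i,4]>12:
            s=L[uv[:,1],uv[:,0]]==i; s&=k
            print("dark",st[i].tolist(),ce[i].round(1),"med",np.median(P[s],0).round(3),"max",P[s].max(0).round(3),"min",P[s].min(0).round(3))
E
```

```text
top bench z -0.00059416110339372
green 5797 z 0.013360043886714523
((0.6754202246665955, 0.10149582475423813), (0.2978030741214752, 0.3830237090587616), 78.5980453491211) [[0.45829999446868896, -0.006599999964237213], [0.8337000012397766, -0.08229999989271164], [0.8925999999046326, 0.20960000157356262], [0.5170999765396118, 0.28529998660087585]]
dark [331, 75, 6, 13, 19] [334.2  80.3] med [ 0.918 -0.273  0.175] max [ 0.946 -0.26   0.195] min [ 0.884 -0.285  0.145]
dark [205, 99, 22, 19, 160] [216.5 110.7] med [0.809 0.096 0.164] max [0.851 0.137 0.177] min [0.795 0.071 0.124]
dark [234, 153, 21, 38, 174] [243.4 175.5] med [0.603 0.011 0.151] max [0.674 0.043 0.182] min [ 0.575 -0.021  0.052]
dark [270, 153, 8, 7, 41] [273.3 156.1] med [ 0.668 -0.08   0.151] max [ 0.679 -0.071  0.159] min [ 0.66  -0.093  0.138]
dark [169, 168, 5, 7, 19] [171.  170.3] med [0.627 0.247 0.116] max [0.629 0.254 0.157] min [0.622 0.236 0.051]
dark [263, 170, 11, 20, 139] [268.7 178.5] med [ 0.588 -0.065  0.169] max [ 0.626 -0.049  0.241] min [ 0.567 -0.08   0.067]
dark [226, 197, 18, 19, 146] [233.7 206.8]
[... 793 characters left out ...]
5, 8, 7, 33] [234.6 187.7] med [ 0.521 -0.048  0.158] max [ 0.529 -0.04   0.163] min [ 0.51  -0.059  0.149]
dark [221, 199, 10, 16, 73] [225.4 207. ] med [ 0.613 -0.068  0.159] max [ 0.622 -0.057  0.171] min [ 0.596 -0.079  0.135]
dark [253, 215, 5, 26, 62] [255.1 227.6] med [0.615 0.008 0.093] max [0.639 0.013 0.146] min [0.586 0.003 0.051]
dark [214, 222, 8, 8, 48] [217.8 225.5] med [ 0.68  -0.081  0.15 ] max [ 0.689 -0.074  0.156] min [ 0.67  -0.091  0.142]
dark [225, 228, 7, 5, 33] [228.  229.9] med [ 0.601 -0.065  0.073] max [ 0.607 -0.057  0.079] min [ 0.592 -0.074  0.067]
dark [281, 252, 31, 33, 522] [295.5 270.9] med [0.847 0.098 0.158] max [0.857 0.136 0.174] min [0.798 0.068 0.124]
```

```bash
cat >> meas.py <<'E'
def tri(uvs):
    "closest point to rays {cam:uv}"
    A=np.zeros((3,3)); b=np.zeros(3); L=[]
    for n,uv in uvs.items():
        c=env.get_calibration(n); o=np.array(c["world_from_camera"])[:3,3]
        r=pts(c,[uv],[1])[0]-o; r/=np.linalg.norm(r); M=np.eye(3)-np.outer(r,r); A+=M; b+=M@o; L.append((o,M))
    X=np.linalg.solve(A,b); return X,[float(np.linalg.norm(M@(X-o))) for o,M in L]
E
python3 - <<'E'
from meas import *
T=dict(front=((273.3,156.1),(217.8,225.5)),rob=((262.9,203.8),(234.6,187.7)))
R={}
for k,(a,b) in T.items():
    X,e=tri(dict(top=a,scene=b)); R[k]=X; print(k,X.round(4),np.round(e,4))
hub=(R["front"]+R["rob"])/2; dlt=R["front"]-R["rob"]
print("hub",hub.round(4),"len",np.linalg.norm(dlt).round(4),"yaw",np.degrees(np.arctan2(dlt[1],dlt[0])).round(2),"tilt rad",np.arcsin(-dlt[2]/np.linalg.norm(dlt)).round(3))
# knob: top view crop for centroid with z>0.2
z=np.load("top.npz"); uv,P,C=cloud("top",z["im"],z["d"])
s=(C.max(1)<60)&(P[:,2]>.215)&(P[:,0]>.44)&(P[:,0]<.56)&(P[:,1]>-.02)&(P[:,1]<.1)
kt=(uv[s].min(0)+uv[s].max(0))/2; print("knob top px",kt,s.sum())
X,e=tri(dict(top=kt,scene=(269,157.6))); print("knob",X.round(4),np.round(e,4))
for yaw in(-11.4,-11.7):
    ex=np.array([np.cos(np.radians(yaw)),np.sin(np.radians(yaw))]); ey=np.array([-ex[1],ex[0]])
    o=hub[:2]+.18*ey; dk=X[:2]-o
    print(yaw,"origin",o.round(4),"knob fx",(dk@ex).round(4),(dk@ey).round(4),"platecentre fx",((np.array([.678,.1005])-o)@ex).round(4),((np.array([.678,.1005])-o)@ey).round(4))
a=np.load("top.npz")["im"][130:235,150:300]; b=np.load("scene.npz")["im"][140:260,200:350]
cv2.imwrite("pics/c1.png",np.vstack([cv2.resize(a,(600,300))[...,::-1],cv2.resize(b,(600,300))[...,::-1]]))
E
```

```text
front [ 0.671  -0.0821  0.1426] [0.0007 0.0007]
rob [ 0.5155 -0.0493  0.1541] [0. 0.]
hub [ 0.5933 -0.0657  0.1484] len 0.1593 yaw -11.9 tilt rad 0.072
knob top px [231.  210.5] 89
knob [0.4827 0.0454 0.2305] [0.0006 0.0006]
-11.4 origin [0.6288 0.1107] knob fx -0.1304 -0.0929 platecentre fx 0.0502 -0.0003
-11.7 origin [0.6298 0.1105] knob fx -0.1308 -0.0936 platecentre fx 0.0493 -0.0
```

Call:
{"method": "jog_arm", "body": {"increments": [[0,0.02,-0.03,0.05,0,0,0],[0,0.03,-0.05,0.1,0,0,-0.1],[0,0.425,-0.719,0.1,0,0,-1.511],[0,0.425,-0.719,0.1,0,0,-1.511],[0,0.425,-0.719,0.1,0,0,-1.511],[0,0.425,-0.719,0.1,0,0,-1.511],[0,0.425,-0.719,0.1,0,0,-1.511],[0,0.425,-0.719,0.1,0,0,-1.511],[0,0.425,-0.719,0.1,0,0,-1.511],[0,0.425,-0.719,0.1,0,0,-1.511],[0,0.425,-0.719,0.1,0,0,-1.511],[0,0.425,-0.719,0.1,0,0,-1.511],[0,0.425,-0.719,0.1,0,0,-1.511],[0,0.425,-0.719,0.1,0,0,-1.511],[0,0.425,-0.719,0.1,0,0,-1.511],[0,0.425,-0.719,0.1,0,0,-1.511],[0,0.425,-0.719,0.1,0,0,-1.511],[0,0.425,-0.719,0.1,0,0,-1.511],[0,0.425,-0.719,0.1,0,0,-1.511],[0,0.425,-0.719,0.1,0,0,-1.511]]}}

```text
time: 2.1
eef_pos: [0.5994, -0.0673, 0.3386]
eef_rot: [-2.435, -1.984, 0.002]
force: [-0.4, 1.5, -0.8]
grip_width: 0.506
```

```bash
python3 - <<'E'
from h import *
s=env.get_state(); print(s["q"].round(3),s["eef_pos"].round(4),s["eef_rot"].round(3),s["grip_width"])
from scipy.spatial.transform import Rotation as R
M=R.from_rotvec(s["eef_rot"]).as_matrix(); print(M.round(3), np.degrees(np.arctan2(M[1,1],M[0,1])))
im,d=env.read_camera("wrist"); cv2.imwrite("pics/w1.png",cv2.resize(im[...,::-1],(768,576)))
c=env.get_calibration("wrist"); print(c["vertical_fov"],np.round(c["world_from_camera"],3))
hub=np.array([.5933,-.0657,.145]);e=np.array([.9796,-.2011,0])
B=[hub+.08*(np.sin(a)*e+np.cos(a)*np.array([0,0,1])) for a in(.072,.072-1.571,.072+1.571)]+[np.array([.4827,.0454,.2305])]
print((proj(c,np.array(B))*1.5).round(0))
E
```

```text
[-0.441  0.314  0.638  1.605 -0.193  1.288  0.024] [ 0.5994 -0.0673  0.3386] [-2.435e+00 -1.984e+00  2.000e-03] 0.5055936912771719
[[ 0.202  0.979 -0.001]
 [ 0.979 -0.202  0.   ]
 [-0.    -0.001 -1.   ]] -11.656969890095791
59.32492075522561 [[ 0.98   0.192  0.054  0.612]
 [-0.2    0.945  0.26  -0.001]
 [-0.001 -0.265  0.964  0.474]
 [ 0.     0.     0.     1.   ]]
[[390. 280.]
 [259. 250.]
 [500. 247.]
 [ 87.  96.]]
```

View pics/w1.png

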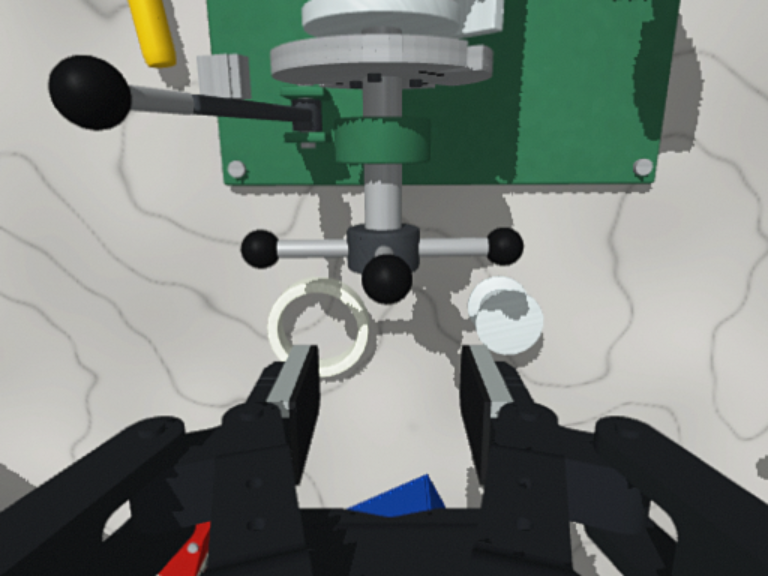

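The wrist view shows the top ball at (388,279), against a predicted (390,280), and the knob at (88,92), against (87,96). The localisation holds. Next I'll work out the descent and the arc push.

```bash
cat > arc.py <<'E'
import numpy as np
ex=np.array([.9796,-.2011,0]);ey=np.array([.2011,.9796,0]);ez=np.array([0,0,1.])
O=np.array([.6295,.1106,0]); HUB=O-.18*ey+.145*ez
def tcp(a,lead=.0085,rad=-.005,k=.5,lift=0):
    th=k*a; j=np.cos(th)*ex-np.sin(th)*ez; t=np.sin(th)*ex+np.cos(th)*ez
    return HUB+.08*(np.sin(a)*ex+np.cos(a)*ez)+lead*j+(rad+lift)*t, th*ey
def knob(th,lead=0,dz=0):
    "lever angle -> TCP for knob centre"
    return O-.092*ey+(-.063-.2*np.sin(th)+lead)*ex+(.04+.2*np.cos(th)+dz)*ez
def show(ref,th0,items):
    for p,w in items: print([0]+(p-ref).round(3).tolist()+(w-th0*ey).round(3).tolist())
E
python3 - <<'E'
from arc import *
ref=np.array([.5995,-.0675,.3386])
show(ref,0,[tcp(.072,0,lift=.04),tcp(.072,0)]+[tcp(a) for a in np.linspace(.072,.785,11)]+[tcp(.785,0),tcp(.785,0,lift=.05)])
E
```

```text
[0, 0.001, 0.0, -0.079, 0.007, 0.035, 0.0]
[0, -0.001, 0.001, -0.119, 0.007, 0.035, 0.0]
[0, 0.008, -0.001, -0.119, 0.007, 0.035, 0.0]
[0, 0.013, -0.002, -0.12, 0.014, 0.07, 0.0]
[0, 0.018, -0.003, -0.121, 0.022, 0.105, 0.0]
[0, 0.023, -0.004, -0.123, 0.029, 0.14, 0.0]
[0, 0.029, -0.005, -0.125, 0.036, 0.175, 0.0]
[0, 0.033, -0.006, -0.128, 0.043, 0.21, 0.0]
[0, 0.038, -0.007, -0.13, 0.05, 0.245, 0.0]
[0, 0.043, -0.008, -0.133, 0.057, 0.28, 0.0]
[0, 0.047, -0.009, -0.137, 0.065, 0.315, 0.0]
[0, 0.051, -0.01, -0.141, 0.072, 0.35, 0.0]
[0, 0.055, -0.011, -0.145, 0.079, 0.384, 0.0]
[0, 0.047, -0.009, -0.142, 0.079, 0.384, 0.0]
[0, 0.066, -0.013, -0.095, 0.079, 0.384, 0.0]
```

Call:
{"method": "jog_arm", "body": {"increments": [[0,0.001,0,-0.05,0.007,0.035,0],[0,0.001,0,-0.08,0.007,0.035,0],[0,-0.001,0.001,-0.1,0.007,0.035,0],[0,-0.001,0.001,-0.119,0.007,0.035,0],[0,-0.001,0.001,-0.119,0.007,0.035,0],[0,0.003,0,-0.119,0.007,0.035,0],[0,0.008,-0.001,-0.119,0.007,0.035,0],[0,0.013,-0.002,-0.12,0.014,0.07,0],[0,0.018,-0.003,-0.121,0.022,0.105,0],[0,0.023,-0.004,-0.123,0.029,0.14,0],[0,0.029,-0.005,-0.125,0.036,0.175,0],[0,0.033,-0.006,-0.128,0.043,0.21,0],[0,0.038,-0.007,-0.13,0.05,0.245,0],[0,0.043,-0.008,-0.133,0.057,0.28,0],[0,0.047,-0.009,-0.137,0.065,0.315,0],[0,0.051,-0.01,-0.141,0.072,0.35,0],[0,0.055,-0.011,-0.145,0.079,0.384,0],[0,0.055,-0.011,-0.145,0.079,0.384,0]]}}

```text
time: 3.95
eef_pos: [0.6555, -0.0778, 0.195]
eef_rot: [-2.181, -1.781, 0.354]
force: [-2.0, 1.5, 2.8]
grip_width: 0.5
```

```bash
python3 - <<'E'
from meas import *
s=env.get_state(); print(s["q"].round(3))
I=[]
for n in("wrist","scene","top"):
    im,d=env.read_camera(n); np.savez(n+"2.npz",im=im,d=d); I.append(im)
a=cv2.resize(I[0],(512,384)); b=cv2.resize(I[1][150:250,200:335],(405,300)); 
c=np.zeros((384,800,3),np.uint8); c[:300,:405]=b; c[:,420:]=cv2.resize(I[0][60:300,130:360],(380,384)); cv2.imwrite("pics/p2.png",c[...,::-1])
E
```

```text
[-0.236  0.734  0.548  1.349 -0.333  1.554  0.137]
```

View pics/p2.png

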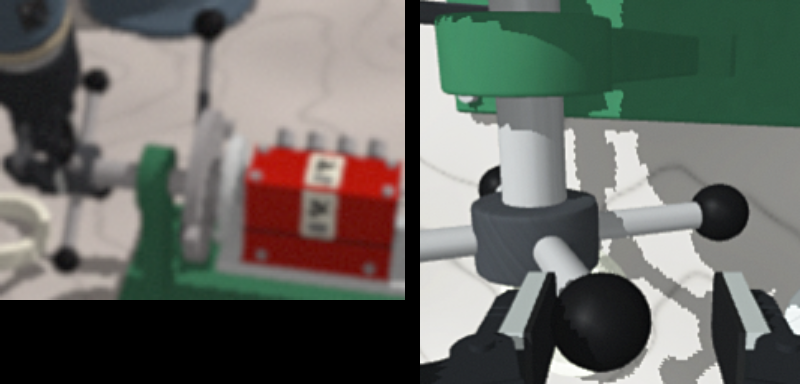

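```bash
cat >> meas.py <<'E'
from arc import *
def wheelang(n,uv):
    "ray onto wheel plane -> fixture x,z rel hub, angle from up towards reader, radius"
    c=env.get_calibration(n); o=np.array(c["world_from_camera"])[:3,3]
    r=pts(c,[uv],[1])[0]-o; P=o+r*((HUB-o)@ey)/(r@ey); v=P-HUB; x,z=v@ex,v[2]
    return np.round([x,z,np.arctan2(x,z),np.hypot(x,z)],4)
def blobs(n,im,d,rmax=.025):
    uv,P,C=cloud(n,im,d); f=P-HUB
    k=(C.max(1)<60)&(abs(f@ey)<rmax)&(np.hypot(f@ex,f[:,2])<.11)
    m=np.zeros(d.shape,np.uint8); m[uv[k][:,1],uv[k][:,0]]=1
    nl,L,st,ce=cv2.connectedComponentsWithStats(m)
    for i in range(1,nl):
        if st[i,4]>15: print(n,st[i].tolist(),(st[i,:2]+(st[i,2:4]-1)/2).tolist(),wheelang(n,st[i,:2]+(st[i,2:4]-1)/2))
E
python3 - <<'E'
from meas import *
for n in("scene","top"):
    for k in("","2"):
        z=np.load(n+k+".npz"); print(k); blobs(n,z["im"],z["d"])
E
```

```text
scene [221, 178, 9, 8, 57] [225.0, 181.5] [0.0042 0.0804 0.0517 0.0805]
scene [231, 185, 8, 7, 33] [234.5, 188.0] [-0.0798  0.0079 -1.4722  0.0802]
scene [221, 199, 10, 16, 73] [225.5, 206.5] [0.0112 0.0084 0.9308 0.014 ]
scene [214, 222, 8, 8, 48] [217.5, 225.5] [0.0849 0.0018 1.5491 0.085 ]
scene [225, 228, 7, 5, 33] [228.0, 230.0] [ 3.0000e-04 -7.7300e-02  3.1378e+00  7.7300e-02]
2
scene [227, 174, 9, 6, 41] [231.0, 176.5] [-0.0508  0.0623 -0.684   0.0804]
scene [219, 188, 17, 28, 145] [227.0, 201.5] [-0.004   0.0138 -0.2848  0.0144]
scene [218, 233, 8, 7, 44] [221.5, 236.0] [ 0.0591 -0.0518  2.2905  0.0786]

top [270, 153, 8, 7, 41] [273.5, 156.0] [ 0.0983 -0.0741  2.2165  0.1231]
top [263, 170, 11, 20, 139] [268.0, 179.5] [-0.035   0.1724 -0.2006  0.1759]
top [259, 201, 9, 7, 44] [263.0, 204.0] [-0.0791  0.0032 -1.5304  0.0792]
2
top [267, 174, 7, 14, 53] [270.0, 180.5] [ 1.2755 -6.1468  2.937   6.2778]
top [261, 191, 8, 13, 82] [264.5, 197.0] [-0.0581  0.0123 -1.3619  0.0594]
```

Call:
{"method": "jog_arm", "body": {"increments": [[0,-0.008,0.002,0.003,0,0,0],[0,0.002,0,0.03,0,0,0],[0,0.011,-0.002,0.06,0,0,0],[0,-0.01,0.01,0.1,-0.03,-0.13,0],[0,-0.05,0.04,0.116,-0.06,-0.27,0],[0,-0.09,0.07,0.116,-0.079,-0.384,0],[0,-0.13,0.1,0.116,-0.079,-0.384,0],[0,-0.171,0.124,0.116,-0.079,-0.384,0],[0,-0.171,0.124,0.116,-0.079,-0.384,0],[0,-0.171,0.124,0.116,-0.079,-0.384,0],[0,-0.171,0.124,0.08,-0.079,-0.384,0],[0,-0.171,0.124,0.05,-0.079,-0.384,0],[0,-0.171,0.124,0.03,-0.079,-0.384,0],[0,-0.171,0.124,0.03,-0.079,-0.384,0]]}}

```text
time: 5.5
eef_pos: [0.4829, 0.0444, 0.222]
eef_rot: [-2.436, -1.983, 0.008]
force: [0.1, 0.4, -0.8]
grip_width: 0.502
```

```bash
python3 - <<'E'
from meas import *
s=env.get_state(); print(s["q"].round(3),s["eef_rot"].round(3),s["eef_pos"].round(4),s["force"].round(2))
ref=np.array([.6545-.171,-.0785+.124,.1936+.03])
show(ref,0,[(knob(t,.0055,-.005),0*ey) for t in(.345,.3,.26,.22,.2,.18,.15,.1,.05,0,-.03)])
print((knob(.345)-ref))
z={n:env.read_camera(n) for n in("scene","top")}
for n in z: blobs(n,*z[n])
E
```

```text
[-0.691  0.19   0.59   2.016 -0.124  0.975 -0.244] [-2.436 -1.983  0.008] [0.4829 0.0444 0.222 ] [ 0.08  0.42 -0.79]
[0, 0.005, 0.0, -0.0, 0.0, 0.0, 0.0]
[0, 0.013, -0.002, 0.002, 0.0, 0.0, 0.0]
[0, 0.021, -0.003, 0.005, 0.0, 0.0, 0.0]
[0, 0.028, -0.005, 0.007, 0.0, 0.0, 0.0]
[0, 0.032, -0.005, 0.007, 0.0, 0.0, 0.0]
[0, 0.036, -0.006, 0.008, 0.0, 0.0, 0.0]
[0, 0.042, -0.007, 0.009, 0.0, 0.0, 0.0]
[0, 0.052, -0.009, 0.01, 0.0, 0.0, 0.0]
[0, 0.061, -0.011, 0.011, 0.0, 0.0, 0.0]
[0, 0.071, -0.013, 0.011, 0.0, 0.0, 0.0]
[0, 0.077, -0.015, 0.011, 0.0, 0.0, 0.0]
[-0.00047549  0.00124837  0.00461509]
scene [228, 174, 8, 7, 41] [231.5, 177.0] [-0.0553  0.0581 -0.7603  0.0802]
scene [216, 196, 20, 20, 141] [225.5, 205.5] [0.0108 0.0112 0.7655 0.0156]
scene [218, 233, 8, 7, 45] [221.5, 236.0] [ 0.0591 -0.0518  2.2905  0.0786]
top [269, 156, 8, 14, 58] [272.5, 162.5] [ 0.1618 -0.4226  2.7761  0.4525]
top [263, 173, 11, 16, 96] [268.0, 180.5] [-0.0135  0.0548 -0.2417  0.0565]
top [261, 189, 8, 15, 90] [264.5, 196.0] [-0.0764  0.1358 -0.5123  0.1559]
```

Call:
{"method": "jog_arm", "body": {"increments": [[0,0.005,0,0,0,0,0],[0,0.013,-0.002,0.002,0,0,0],[0,0.021,-0.003,0.005,0,0,0],[0,0.028,-0.005,0.007,0,0,0],[0,0.032,-0.005,0.007,0,0,0],[0,0.036,-0.006,0.008,0,0,0],[0,0.036,-0.006,0.008,0,0,0]]}}

```text
time: 6.3
eef_pos: [0.5205, 0.0399, 0.2324]
eef_rot: [2.433, 1.985, 0.001]
force: [-0.4, -1.1, 0.6]
grip_width: 0.498
```

Call:
{"method": "jog_arm", "body": {"increments": [[0,0.002,0,0,0,0,0],[0,0.004,-0.001,0.001,0,0,0],[0,0.004,-0.001,0.001,0,0,0]]}}

```text
time: 6.6
eef_pos: [0.5238, 0.0391, 0.2332]
eef_rot: [2.434, 1.986, 0.0]
force: [-0.3, 0.2, -0.5]
grip_width: 0.501
```

Call:
{"method": "jog_arm", "body": {"increments": [[0,0.003,-0.001,0,0,0,0],[0,0.006,-0.001,0.001,0,0,0],[0,0.006,-0.001,0.001,0,0,0]]}}

```text
time: 6.9
eef_pos: [0.5302, 0.0377, 0.2344]
eef_rot: [2.434, 1.985, 0.0]
force: [-1.1, 0.2, 0.3]
grip_width: 0.496
```

Call:
{"method": "jog_arm", "body": {"increments": [[0,0.003,-0.001,0,0,0,0],[0,0.006,-0.001,0.001,0,0,0],[0,0.006,-0.001,0.001,0,0,0]]}}

```text
time: 7.2
eef_pos: [0.5363, 0.0366, 0.2354]
eef_rot: [2.434, 1.985, 0.0]
force: [-0.7, 1.1, -0.3]
grip_width: 0.504
```

```bash
cat >> meas.py <<'E'
def lever(n,uv):
    c=env.get_calibration(n); o=np.array(c["world_from_camera"])[:3,3]
    q=O-.092*ey; r=pts(c,[uv],[1])[0]-o; P=o+r*((q-o)@ey)/(r@ey); v=P-q
    return np.round([v@ex,v[2],np.arctan2(-(v@ex)-.063,v[2]-.04),np.hypot(v@ex+.063,v[2]-.04)],4)
E
python3 - <<'E'
from meas import *
print("ref", lever("scene",(269,157.6)))
im,d=env.read_camera("scene"); cv2.imwrite("pics/p3.png",cv2.resize(im[110:260,190:350],(800,750)[:2])[:600,:,::-1])
blobs("scene",im,d)
E
```

```text
ref [-0.1205  0.2362  0.2852  0.2044]
scene [228, 174, 8, 7, 41] [231.5, 177.0] [-0.0553  0.0581 -0.7603  0.0802]
scene [216, 196, 20, 20, 179] [225.5, 205.5] [0.0108 0.0112 0.7655 0.0156]
scene [218, 233, 8, 8, 48] [221.5, 236.5] [ 0.0593 -0.0532  2.3021  0.0797]
```

View pics/p3.png

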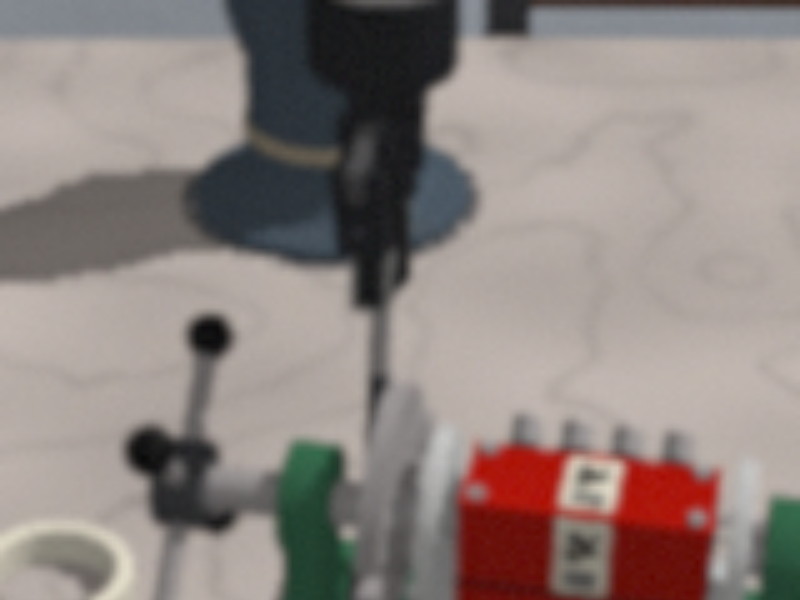

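The scene view shows the knob between the fingers, with the rod below it at about (380,340) and the housing cover up. The lever moves with little force, so I'll keep pushing.

Call:
{"method": "jog_arm", "body": {"increments": [[0,0.003,-0.001,0,0,0,0],[0,0.006,-0.001,0.001,0,0,0],[0,0.009,-0.002,0.001,0,0,0],[0,0.009,-0.002,0.001,0,0,0]]}}

```text
time: 7.65
eef_pos: [0.5448, 0.0351, 0.2364]
eef_rot: [-2.434, -1.986, 0.0]
force: [-2.9, -0.3, 1.8]
grip_width: 0.501
```

Call:
{"method": "jog_arm", "body": {"increments": [[0,0.003,-0.001,0,0,0,0],[0,0.006,-0.001,0,0,0,0],[0,0.006,-0.001,0,0,0,0]]}}

```text
time: 7.95
eef_pos: [0.5505, 0.0341, 0.2364]
eef_rot: [-2.434, -1.986, 0.001]
force: [-4.1, 0.6, 4.1]
grip_width: 0.498
```

Call:
{"method": "jog_arm", "body": {"increments": [[0,0.002,0,0,0,0,0],[0,0.004,-0.001,0,0,0,0],[0,0.004,-0.001,0,0,0,0]]}}

```text
time: 8.25
eef_pos: [0.5548, 0.0332, 0.2364]
eef_rot: [-2.434, -1.986, -0.001]
force: [-4.8, 1.4, 2.6]
grip_width: 0.499
```

Call:
{"method": "jog_arm", "body": {"increments": [[0,0.002,0,0,0,0,0],[0,0.004,-0.001,0,0,0,0],[0,0.004,-0.001,0,0,0,0]]}}

```text
time: 8.55
eef_pos: [0.5588, 0.0324, 0.2363]
eef_rot: [-2.434, -1.986, -0.001]
force: [-3.9, 1.8, 4.4]
grip_width: 0.5
```

Call:
{"method": "jog_arm", "body": {"increments": [[0,0.002,0,0,0,0,0],[0,0.003,-0.001,0,0,0,0],[0,0.003,-0.001,0,0,0,0]]}}

```text
time: 8.85
eef_pos: [0.56, 0.0322, 0.2363]
eef_rot: [-2.43, -1.984, 0.004]
force: [-9.7, 3.1, 9.1]
grip_width: 0.499
```

Call:
{"method": "jog_arm", "body": {"increments": [[0,0.002,0,0,0,0,0],[0,0.003,-0.001,0,0,0,0],[0,0.003,-0.001,0,0,0,0]]}}

```text
time: 9.15
eef_pos: [0.5607, 0.032, 0.2361]
eef_rot: [-2.426, -1.981, 0.009]
force: [-16.1, 4.7, 13.0]
grip_width: 0.501
```

Call:
{"method": "jog_arm", "body": {"increments": [[0,-0.006,0.001,0,0,0,0],[0,-0.013,0.003,0,0,0,0],[0,-0.013,0.003,0.04,0,0,0],[0,-0.013,0.003,0.08,0,0,0],[0,-0.013,0.003,0.1,0,0,0],[0,-0.013,0.003,0.1,0,0,0],[0,-0.013,0.003,0.1,0,0,0]]}}

```text
time: 9.85
eef_pos: [0.552, 0.0328, 0.3361]
eef_rot: [2.434, 1.985, 0.002]
force: [0.3, -1.2, -1.4]
grip_width: 0.501
```

```bash
cat >> meas.py <<'E'
def knobfind(im,d):
    uv,P,C=cloud("wrist",im,d); f=P-O
    k=(C.max(1)<70)&(abs(f@ey+.092)<.03)&(P[:,2]>.2)&(P[:,2]<.27)&(abs(f@ex+.1)<.08)
    m=np.zeros(d.shape,np.uint8); m[uv[k][:,1],uv[k][:,0]]=1
    (u,v),r=cv2.minEnclosingCircle(np.argwhere(m)[:,::-1].astype(np.float32)); 
    print("knob px",u,v,r,"fx,z,ang,R",lever("wrist",(u,v)),"top z",P[k,2].max())
E
python3 - <<'E'
from meas import *
im,d=env.read_camera("wrist"); cv2.imwrite("pics/w4.png",im[...,::-1])
c=env.get_calibration("wrist"); print("pred home",proj(c,np.array([knob(0),knob(.18)])).round(1))
knobfind(im,d)
z=env.read_camera("scene"); blobs("scene",*z); print(lever("scene",(269,157.6)))
uv,P,C=cloud("scene",*z); f=P-O
k=(C.max(1)<60)&(abs(f@ey+.092)<.03)&(P[:,2]>.22)&(P[:,2]<.26)&(abs(f@ex+.1)<.08)
p=(uv[k].min(0)+uv[k].max(0))/2; print("scene knob",p,lever("scene",p),k.sum())
E
```

```text
pred home [[257.1 192. ]
 [207.5 190.8]]
knob px 262.04119873046875 193.3844451904297 22.299606323242188 fx,z,ang,R [-0.0595  0.2434 -0.0171  0.2034] top z 0.2569713340278097
scene [228, 174, 8, 7, 40] [231.5, 177.0] [-0.0553  0.0581 -0.7603  0.0802]
scene [216, 196, 20, 20, 146] [225.5, 205.5] [0.0108 0.0112 0.7655 0.0156]
scene [218, 233, 7, 7, 42] [221.0, 236.0] [ 0.0631 -0.0486  2.2269  0.0796]
[-0.1205  0.2362  0.2852  0.2044]
scene knob [264.5 167. ] [-0.0605  0.2411 -0.0122  0.2012] 83
```

View pics/w4.png

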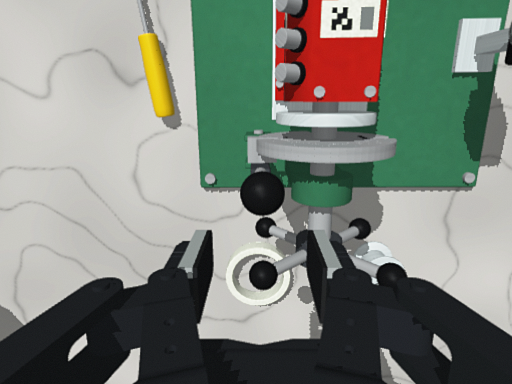

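The wrist view shows the knob at (262,193), the home position; the two cameras read the lever at -0.017 and -0.012 rad. The upper balls are at (263,275) and (392,277). From these I'll measure the spindle angle as locked.

```bash
python3 - <<'E'
from meas import *
im=cv2.imread("pics/w4.png"); g=(im.max(2)<60).astype(np.uint8)
A={}
for n,(u,v) in dict(rob=(263,275),front=(392,277),rl=(266,228),fl=(359,229)).items():
    s=g[v-22:v+23,u-22:u+23].copy(); s=cv2.morphologyEx(s,cv2.MORPH_OPEN,np.ones((7,7),np.uint8)); y,x=np.nonzero(s)
    p=(u-22+(x.min()+x.max())/2,v-22+(y.min()+y.max())/2); A[n]=wheelang("wrist",p); print(n,p,(x.max()-x.min()),A[n])
d=A["front"][:2]-A["rob"][:2]; print("c from upper pair",-np.arctan2(d[1],d[0]))
for p,q in(("rob","fl"),("front","rl")):
    d=A[p][:2]-A[q][:2]; print("diag",np.arctan2(d[0],d[1]))
E
```

```text
rob (np.float64(263.0), np.float64(274.5)) 26 [-0.0585  0.0553 -0.8135  0.0806]
front (np.float64(392.0), np.float64(281.0)) 44 [0.0523 0.0654 0.6745 0.0837]
rl (np.float64(261.5), np.float64(221.0)) 29 [-0.0593 -0.0768 -2.4844  0.097 ]
fl (np.float64(353.0), np.float64(235.0)) 32 [ 0.0451 -0.033   2.2017  0.0559]
c from upper pair -0.09090400795429746
diag -0.8649588920585508
diag 0.6654099533210933
```

```bash
python3 - <<'E'
from meas import *
ref=np.array([.552,.0328,.3361])
show(ref,0,[(knob(t,l,dz),0*ey) for t,l,dz in((0,.002,.03),(0,.002,-.011),(0,-.006,-.011),(.03,-.008,-.011),(.08,-.008,-.011),(.13,-.008,-.011),(.18,-.008,-.011),(.24,-.008,-.011),(.3,-.008,-.011),(.33,-.008,-.011),(.33,0,-.011),(.33,0,.07))])
print("wheel")
show(ref,0,[tcp(-.8,0,-.012,lift=.06),tcp(-.8,0,-.012)]+[tcp(a,.0085,-.012) for a in(-.8,-.7,-.6,-.5,-.4,-.3,-.2,-.1,0,.1,.2,.3,.4,.5,.6,.65,.7,.74,.78)]+[tcp(.78,0,-.012),tcp(.78,0,-.012,lift=.06)])
E
```

```text
[0, -0.001, -0.0, -0.066, 0.0, 0.0, 0.0]
[0, -0.001, -0.0, -0.107, 0.0, 0.0, 0.0]
[0, -0.009, 0.002, -0.107, 0.0, 0.0, 0.0]
[0, -0.016, 0.003, -0.107, 0.0, 0.0, 0.0]
[0, -0.026, 0.005, -0.108, 0.0, 0.0, 0.0]
[0, -0.036, 0.007, -0.109, 0.0, 0.0, 0.0]
[0, -0.046, 0.009, -0.11, 0.0, 0.0, 0.0]
[0, -0.057, 0.012, -0.113, 0.0, 0.0, 0.0]
[0, -0.068, 0.014, -0.116, 0.0, 0.0, 0.0]
[0, -0.074, 0.015, -0.118, 0.0, 0.0, 0.0]
[0, -0.066, 0.013, -0.118, 0.0, 0.0, 0.0]
[0, -0.066, 0.013, -0.037, 0.0, 0.0, 0.0]
wheel
[0, -0.033, -0.083, -0.091, -0.08, -0.392, -0.0]
[0, -0.01, -0.088, -0.146, -0.08, -0.392, -0.0]
[0, -0.003, -0.09, -0.143, -0.08, -0.392, -0.0]
[0, 0.003, -0.091, -0.138, -0.07, -0.343, -0.0]
[0, 0.008, -0.092, -0.134, -0.06, -0.294, -0.0]
[0, 0.015, -0.093, -0.13, -0.05, -0.245, -0.0]
[0, 0.021, -0.094, -0.127, -0.04, -0.196, -0.0]
[0, 0.028, -0.096, -0.125, -0.03, -0.147, -0.0]
[0, 0.035, -0.097, -0.124, -0.02, -0.098, -0.0]
[0, 0.042, -0.099, -0.123, -0.01, -0.049, -0.0]
[0, 0.05, -0.1, -0.123, 0.0, 0.0, 0.0]
[0, 0.057, -0.102, -0.124, 0.01, 0.049, 0.0]
[0, 0.064, -0.103, -0.125, 0.02, 0.098, 0.0]
[0, 0.071, -0.105, -0.128, 0.03, 0.147, 0.0]
[0, 0.078, -0.106, -0.131, 0.04, 0.196, 0.0]
[0, 0.084, -0.107, -0.135, 0.05, 0.245, 0.0]
[0, 0.09, -0.109, -0.139, 0.06, 0.294, 0.0]
[0, 0.093, -0.109, -0.141, 0.065, 0.318, 0.0]
[0, 0.096, -0.11, -0.144, 0.07, 0.343, 0.0]
[0, 0.098, -0.11, -0.146, 0.074, 0.362, 0.0]
[0, 0.1, -0.111, -0.149, 0.078, 0.382, 0.0]
[0, 0.092, -0.109, -0.145, 0.078, 0.382, 0.0]
[0, 0.114, -0.114, -0.09, 0.078, 0.382, 0.0]
```

Call:
{"method": "jog_arm", "body": {"increments": [[0,0,0,0,0,0,0],[0,0,0,0,0,0,0],[0,0,0,0,0,0,0],[0,-0.001,0,-0.04,0,0,0],[0,-0.001,0,-0.08,0,0,0],[0,-0.001,0,-0.107,0,0,0],[0,-0.001,0,-0.107,0,0,0],[0,-0.009,0.002,-0.107,0,0,0],[0,-0.016,0.003,-0.107,0,0,0],[0,-0.021,0.004,-0.107,0,0,0],[0,-0.026,0.005,-0.108,0,0,0],[0,-0.036,0.007,-0.109,0,0,0],[0,-0.046,0.009,-0.11,0,0,0],[0,-0.057,0.012,-0.113,0,0,0],[0,-0.068,0.014,-0.116,0,0,0],[0,-0.074,0.015,-0.118,0,0,0],[0,-0.076,0.015,-0.118,0,0,0]]}}

```text
time: 11.65
eef_pos: [0.4744, 0.0484, 0.2178]
eef_rot: [-2.433, -1.987, 0.001]
force: [1.0, 0.6, -0.4]
grip_width: 0.5
```

Call:
{"method": "jog_arm", "body": {"increments": [[0,0.008,-0.002,0,0,0,0],[0,0.008,-0.002,0.045,0,0,0],[0,0.008,-0.002,0.09,0,0,0],[0,0.02,-0.04,0.1,-0.025,-0.12,0],[0,0.035,-0.08,0.09,-0.05,-0.25,0],[0,0.043,-0.098,0.06,-0.08,-0.392,0],[0,0.043,-0.098,0.027,-0.08,-0.392,0],[0,0.043,-0.098,0.027,-0.08,-0.392,0],[0,0.055,-0.1,0,-0.08,-0.392,0],[0,0.066,-0.103,-0.028,-0.08,-0.392,0],[0,0.066,-0.103,-0.028,-0.08,-0.392,0]]}}

```text
time: 12.75
eef_pos: [0.5424, -0.0549, 0.1886]
eef_rot: [2.178, 1.778, 0.353]
force: [-0.5, 0.3, -0.6]
grip_width: 0.497
```

```bash
python3 - <<'E'
from meas import *
s=env.get_state();print(s["q"].round(3),s["eef_pos"],tcp(-.8,0,-.012))
im,d=env.read_camera("wrist"); cv2.imwrite("pics/w5.png",im[...,::-1])
E
```

```text
[-0.598  0.177  0.647  2.194 -0.083  0.417 -0.111] [ 0.54239722 -0.05491987  0.18860561] (array([ 0.54166193, -0.05512692,  0.1896838 ]), array([-0.08044, -0.39184, -0.     ]))
```

View pics/w5.png

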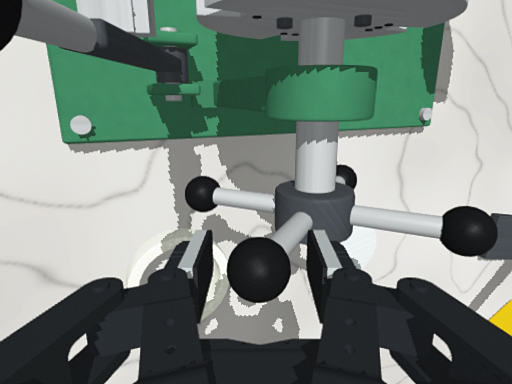

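The ball sits centred between the pads at (260,268). Now I'll push it along its arc.

Call:
{"method": "jog_arm", "body": {"increments": [[0,0.004,-0.001,0.001,0,0,0],[0,0.007,-0.002,0.003,0,0,0],[0,0.01,-0.002,0.006,0.005,0.025,0],[0,0.013,-0.003,0.008,0.01,0.049,0],[0,0.018,-0.004,0.012,0.02,0.098,0],[0,0.025,-0.005,0.016,0.03,0.147,0],[0,0.031,-0.006,0.019,0.04,0.196,0],[0,0.038,-0.008,0.021,0.05,0.245,0],[0,0.045,-0.009,0.022,0.06,0.294,0],[0,0.052,-0.011,0.023,0.07,0.343,0],[0,0.06,-0.012,0.023,0.08,0.392,0]]}}

```text
time: 13.9
eef_pos: [0.5984, -0.0663, 0.2153]
eef_rot: [-2.427, -1.981, 0.007]
force: [-11.1, 0.7, 10.0]
grip_width: 0.497
```

Call:
{"method": "jog_arm", "body": {"increments": [[0,0.004,-0.001,-0.001,0.005,0.025,0],[0,0.007,-0.002,-0.001,0.01,0.049,0],[0,0.014,-0.003,-0.002,0.02,0.098,0],[0,0.021,-0.005,-0.005,0.03,0.147,0],[0,0.028,-0.006,-0.008,0.04,0.196,0],[0,0.034,-0.007,-0.012,0.05,0.245,0],[0,0.04,-0.009,-0.016,0.06,0.294,0],[0,0.043,-0.0095,-0.018,0.065,0.318,0],[0,0.046,-0.01,-0.021,0.07,0.343,0],[0,0.048,-0.01,-0.023,0.074,0.362,0],[0,0.05,-0.011,-0.026,0.078,0.382,0],[0,0.05,-0.011,-0.026,0.078,0.382,0]]}}

```text
time: 15.1
eef_pos: [0.6511, -0.0776, 0.1905]
eef_rot: [-2.181, -1.781, 0.354]
force: [-5.2, 1.3, 6.0]
grip_width: 0.497
```

Call:
{"method": "jog_arm", "body": {"increments": [[0,-0.008,0.002,0.004,0,0,0],[0,0.002,0,0.03,0,0,0],[0,0.014,-0.003,0.06,0,0,0],[0,-0.01,0.01,0.1,-0.03,-0.14,0],[0,-0.04,0.05,0.149,-0.06,-0.28,0],[0,-0.07,0.08,0.149,-0.078,-0.382,0],[0,-0.1,0.111,0.149,-0.078,-0.382,0],[0,-0.1,0.111,0.149,-0.078,-0.382,0],[0,-0.1,0.111,0.149,-0.078,-0.382,0]]}}

```text
time: 16.0
eef_pos: [0.5511, 0.0343, 0.3382]
eef_rot: [2.43, 1.99, 0.006]
force: [0.7, -0.5, 1.0]
grip_width: 0.502
```

```bash
cat >> meas.py <<'E'
def look(name):
    s=env.get_state(); print("eef",s["eef_pos"].round(4),"q",s["q"].round(3))
    im,d=env.read_camera("wrist"); cv2.imwrite(f"pics/{name}.png",im[...,::-1])
    c=env.get_calibration("wrist"); u,v=proj(c,(HUB+.08*(np.sin(-.8)*ex+np.cos(-.8)*ez))[None])[0].round().astype(int)
    g=(im.max(2)<60).astype(np.uint8)[v-22:v+23,u-22:u+23]; g=cv2.morphologyEx(g,cv2.MORPH_OPEN,np.ones((7,7),np.uint8)); y,x=np.nonzero(g)
    p=(u-22+(x.min()+x.max())/2,v-22+(y.min()+y.max())/2); print("robball",p,np.ptp(x),np.ptp(y),wheelang("wrist",p))
    z=env.read_camera("scene"); blobs("scene",*z); return im,d
E
python3 - <<'E'
from meas import *
look("w6")
E
```

```text
eef [0.5511 0.0343 0.3382] q [-0.631  0.203  0.593  1.722 -0.121  1.249 -0.208]
robball (np.float64(263.0), np.float64(274.5)) 26 27 [-0.0572  0.0575 -0.7834  0.0811]
scene [229, 174, 7, 7, 37] [232.0, 177.0] [-0.06    0.0553 -0.8258  0.0816]
scene [216, 195, 20, 22, 151] [225.5, 205.5] [0.0108 0.0112 0.7655 0.0156]
scene [218, 233, 8, 7, 45] [221.5, 236.0] [ 0.0591 -0.0518  2.2905  0.0786]
```

Call:
{"method": "jog_arm", "body": {"increments": [[0,-0.035,0.007,-0.01,0,0,0],[0,-0.067,0.013,-0.03,0,0,0],[0,-0.067,0.013,-0.04,0,0,0],[0,-0.067,0.013,-0.08,0,0,0],[0,-0.067,0.013,-0.118,0,0,0],[0,-0.067,0.013,-0.118,0,0,0],[0,-0.058,0.012,-0.118,0,0,0],[0,-0.052,0.011,-0.116,0,0,0],[0,-0.041,0.009,-0.113,0,0,0],[0,-0.035,0.008,-0.112,0,0,0],[0,-0.03,0.006,-0.11,0,0,0],[0,-0.026,0.005,-0.11,0,0,0],[0,-0.026,0.005,-0.11,0,0,0]]}}

```text
time: 17.4
eef_pos: [0.5267, 0.038, 0.2267]
eef_rot: [2.433, 1.985, 0.002]
force: [0.4, 0.2, -0.8]
grip_width: 0.5
```

Call:
{"method": "jog_arm", "body": {"increments": [[0,0.003,-0.001,0,0,0,0],[0,0.006,-0.001,0.001,0,0,0],[0,0.006,-0.001,0.001,0,0,0]]}}

```text
time: 17.7
eef_pos: [0.5318, 0.0367, 0.2272]
eef_rot: [2.434, 1.986, -0.0]
force: [-1.1, -1.2, -0.1]
grip_width: 0.499
```

Call:
{"method": "jog_arm", "body": {"increments": [[0,0.003,-0.001,0,0,0,0],[0,0.006,-0.001,0.001,0,0,0],[0,0.006,-0.001,0.001,0,0,0]]}}

```text
time: 18.0
eef_pos: [0.5376, 0.0357, 0.2281]
eef_rot: [2.434, 1.986, -0.001]
force: [-2.0, 0.2, -0.5]
grip_width: 0.5
```

Call:
{"method": "jog_arm", "body": {"increments": [[0,0.003,-0.001,0,0,0,0],[0,0.006,-0.001,0,0,0,0],[0,0.009,-0.002,0,0,0,0],[0,0.009,-0.002,0,0,0,0]]}}

```text
time: 18.4
eef_pos: [0.5462, 0.0342, 0.2286]
eef_rot: [-2.433, -1.985, 0.002]
force: [-5.3, -0.6, 4.3]
grip_width: 0.502
```

Call:
{"method": "jog_arm", "body": {"increments": [[0,0.003,-0.001,0,0,0,0],[0,0.005,-0.001,0,0,0,0],[0,0.005,-0.001,0,0,0,0]]}}

```text
time: 18.7
eef_pos: [0.5511, 0.0333, 0.2286]
eef_rot: [-2.433, -1.985, 0.002]
force: [-5.1, 0.4, 5.3]
grip_width: 0.499
```

Call:
{"method": "jog_arm", "body": {"increments": [[0,0.002,0,0,0,0,0],[0,0.003,-0.001,0,0,0,0],[0,0.003,-0.001,0,0,0,0]]}}

```text
time: 19.0
eef_pos: [0.5542, 0.0328, 0.2287]
eef_rot: [-2.432, -1.985, 0.0]
force: [-5.0, 1.2, 5.1]
grip_width: 0.504
```

Call:
{"method": "jog_arm", "body": {"increments": [[0,0.002,0,0,0,0,0],[0,0.004,-0.001,0,0,0,0],[0,0.004,-0.001,0,0,0,0]]}}

```text
time: 19.3
eef_pos: [0.5584, 0.0319, 0.2287]
eef_rot: [-2.432, -1.985, -0.0]
force: [-4.8, 2.0, 4.4]
grip_width: 0.497
```

Call:
{"method": "jog_arm", "body": {"increments": [[0,0.002,0,0,0,0,0],[0,0.003,-0.001,0,0,0,0],[0,0.003,-0.001,0,0,0,0]]}}

```text
time: 19.6
eef_pos: [0.5597, 0.0317, 0.2286]
eef_rot: [-2.429, -1.983, 0.004]
force: [-10.2, 2.1, 8.0]
grip_width: 0.496
```

The lever stops hard at the same place as before. I'll press slightly more, back off, hold and verify.

Call:
{"method": "jog_arm", "body": {"increments": [[0,0.002,0,0,0,0,0],[0,0.002,0,0,0,0,0]]}}

```text
time: 19.8
eef_pos: [0.5602, 0.0316, 0.2285]
eef_rot: [-2.427, -1.982, 0.008]
force: [-14.7, 2.0, 11.3]
grip_width: 0.502
```

Call:
{"method": "jog_arm", "body": {"increments": [[0,-0.006,0.001,0,0,0,0],[0,-0.012,0.003,0,0,0,0],[0,-0.012,0.003,0.04,0,0,0],[0,-0.012,0.003,0.08,0,0,0],[0,-0.012,0.003,0.107,0,0,0],[0,-0.012,0.003,0.107,0,0,0],[0,-0.012,0.003,0.107,0,0,0],[0,-0.012,0.003,0.107,0,0,0],[0,-0.012,0.003,0.107,0,0,0]]}}

```text
time: 20.7
eef_pos: [0.5512, 0.0331, 0.334]
eef_rot: [-2.433, -1.986, 0.003]
force: [0.8, -0.5, -0.5]
grip_width: 0.5
```

```bash
python3 - <<'E'
from meas import *
im,d=look("w7"); knobfind(im,d)
z=env.read_camera("scene"); uv,P,C=cloud("scene",*z); f=P-O
k=(C.max(1)<60)&(abs(f@ey+.092)<.03)&(P[:,2]>.22)&(P[:,2]<.26)&(abs(f@ex+.1)<.08)
p=(uv[k].min(0)+uv[k].max(0))/2; print("scene knob",p,lever("scene",p),k.sum())
E
```

```text
eef [0.5512 0.0331 0.334 ] q [-0.63   0.21   0.596  1.725 -0.123  1.247 -0.207]
robball (np.float64(264.0), np.float64(275.5)) 26 27 [-0.0576  0.0561 -0.7989  0.0804]
scene [228, 174, 8, 7, 40] [231.5, 177.0] [-0.0553  0.0581 -0.7603  0.0802]
scene [216, 196, 20, 20, 144] [225.5, 205.5] [0.0108 0.0112 0.7655 0.0156]
scene [218, 233, 7, 7, 41] [221.0, 236.0] [ 0.0631 -0.0486  2.2269  0.0796]
knob px 262.8185729980469 194.2079620361328 22.431640625 fx,z,ang,R [-0.0592  0.2441 -0.0186  0.2042] top z 0.2584757165396555
scene knob [264.5 167. ] [-0.0605  0.2411 -0.0122  0.2012] 85
```

Call:
{"method": "jog_arm", "body": {"increments": [[0,0,0,0,0,0,0],[0,0,0,0,0,0,0],[0,0,0,0,0,0,0],[0,-0.001,0,-0.04,0,0,0],[0,-0.001,0,-0.08,0,0,0],[0,-0.001,0,-0.106,0,0,0],[0,-0.001,0,-0.106,0,0,0],[0,-0.009,0.002,-0.106,0,0,0],[0,-0.016,0.003,-0.106,0,0,0],[0,-0.021,0.004,-0.106,0,0,0],[0,-0.026,0.005,-0.107,0,0,0],[0,-0.036,0.007,-0.108,0,0,0],[0,-0.046,0.009,-0.109,0,0,0],[0,-0.057,0.012,-0.112,0,0,0],[0,-0.068,0.014,-0.115,0,0,0],[0,-0.074,0.015,-0.117,0,0,0],[0,-0.076,0.015,-0.117,0,0,0]]}}

```text
time: 22.55
eef_pos: [0.4744, 0.0484, 0.2178]
eef_rot: [-2.433, -1.986, 0.001]
force: [1.9, -0.3, -0.9]
grip_width: 0.499
```

Call:
{"method": "jog_arm", "body": {"increments": [[0,0.008,-0.002,0,0,0,0],[0,0.008,-0.002,0.045,0,0,0],[0,0.008,-0.002,0.09,0,0,0],[0,0.02,-0.04,0.1,-0.025,-0.12,0],[0,0.035,-0.08,0.09,-0.05,-0.25,0],[0,0.043,-0.098,0.06,-0.08,-0.392,0],[0,0.043,-0.098,0.027,-0.08,-0.392,0],[0,0.043,-0.098,0.027,-0.08,-0.392,0],[0,0.055,-0.1,0,-0.08,-0.392,0],[0,0.066,-0.103,-0.028,-0.08,-0.392,0],[0,0.066,-0.103,-0.028,-0.08,-0.392,0]]}}

```text
time: 23.65
eef_pos: [0.5424, -0.0549, 0.1886]
eef_rot: [2.178, 1.778, 0.353]
force: [-1.5, -0.9, 0.2]
grip_width: 0.502
```

Call:
{"method": "jog_arm", "body": {"increments": [[0,0.004,-0.001,0.001,0,0,0],[0,0.007,-0.002,0.003,0,0,0],[0,0.01,-0.002,0.006,0.005,0.025,0],[0,0.013,-0.003,0.008,0.01,0.049,0],[0,0.018,-0.004,0.012,0.02,0.098,0],[0,0.025,-0.005,0.016,0.03,0.147,0],[0,0.031,-0.006,0.019,0.04,0.196,0],[0,0.038,-0.008,0.021,0.05,0.245,0],[0,0.045,-0.009,0.022,0.06,0.294,0],[0,0.052,-0.011,0.023,0.07,0.343,0],[0,0.06,-0.012,0.023,0.08,0.392,0]]}}

```text
time: 24.75
eef_pos: [0.5981, -0.0663, 0.2158]
eef_rot: [-2.426, -1.981, 0.008]
force: [-12.3, 1.3, 8.7]
grip_width: 0.502
```

Call:
{"method": "jog_arm", "body": {"increments": [[0,0.004,-0.001,-0.001,0.005,0.025,0],[0,0.007,-0.002,-0.001,0.01,0.049,0],[0,0.014,-0.003,-0.002,0.02,0.098,0],[0,0.021,-0.005,-0.005,0.03,0.147,0],[0,0.028,-0.006,-0.008,0.04,0.196,0],[0,0.034,-0.007,-0.012,0.05,0.245,0],[0,0.04,-0.009,-0.016,0.06,0.294,0],[0,0.043,-0.0095,-0.018,0.065,0.318,0],[0,0.046,-0.01,-0.021,0.07,0.343,0],[0,0.048,-0.01,-0.023,0.074,0.362,0],[0,0.05,-0.011,-0.026,0.078,0.382,0],[0,0.05,-0.011,-0.026,0.078,0.382,0]]}}

```text
time: 25.95
eef_pos: [0.652, -0.0777, 0.1903]
eef_rot: [-2.183, -1.783, 0.352]
force: [-1.9, 1.1, 4.3]
grip_width: 0.5
```

Call:
{"method": "jog_arm", "body": {"increments": [[0,-0.008,0.002,0.004,0,0,0],[0,0.002,0,0.03,0,0,0],[0,0.014,-0.003,0.06,0,0,0],[0,-0.01,0.01,0.1,-0.03,-0.14,0],[0,-0.04,0.05,0.149,-0.06,-0.28,0],[0,-0.07,0.08,0.149,-0.078,-0.382,0],[0,-0.1,0.111,0.149,-0.078,-0.382,0],[0,-0.1,0.111,0.149,-0.078,-0.382,0],[0,-0.1,0.111,0.149,-0.078,-0.382,0]]}}

```text
time: 26.85
eef_pos: [0.551, 0.0343, 0.3382]
eef_rot: [2.43, 1.99, 0.006]
force: [-0.1, 0.1, -0.1]
grip_width: 0.501
```

```bash
python3 - <<'E'
from meas import *
look("w8")
E
```

```text
eef [0.551  0.0343 0.3382] q [-0.614  0.201  0.572  1.721 -0.116  1.249 -0.214]
robball (np.float64(264.0), np.float64(275.5)) 26 27 [-0.0564  0.0593 -0.7607  0.0819]
scene [228, 174, 8, 7, 40] [231.5, 177.0] [-0.0553  0.0581 -0.7603  0.0802]
scene [216, 196, 20, 20, 148] [225.5, 205.5] [0.0108 0.0112 0.7655 0.0156]
scene [218, 233, 8, 7, 44] [221.5, 236.0] [ 0.0591 -0.0518  2.2905  0.0786]
```

View pics/w8.png

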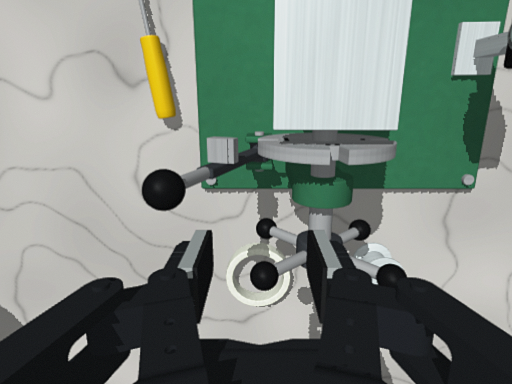

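The wrist view shows the cradle's white mounting plate facing up, so the cover faces down. The ball is at (264,275), as it was when locked, and the knob is out at (163,189). I'll seat the lever a third time.

Call:
{"method": "jog_arm", "body": {"increments": [[0,-0.035,0.007,-0.01,0,0,0],[0,-0.067,0.013,-0.03,0,0,0],[0,-0.067,0.013,-0.04,0,0,0],[0,-0.067,0.013,-0.08,0,0,0],[0,-0.067,0.013,-0.118,0,0,0],[0,-0.067,0.013,-0.118,0,0,0],[0,-0.058,0.012,-0.118,0,0,0],[0,-0.052,0.011,-0.116,0,0,0],[0,-0.041,0.009,-0.113,0,0,0],[0,-0.035,0.008,-0.112,0,0,0],[0,-0.03,0.006,-0.11,0,0,0],[0,-0.026,0.005,-0.11,0,0,0],[0,-0.026,0.005,-0.11,0,0,0]]}}

```text
time: 28.25
eef_pos: [0.5267, 0.038, 0.2267]
eef_rot: [2.433, 1.985, 0.002]
force: [-0.3, -0.5, 0.2]
grip_width: 0.5
```

Call:
{"method": "jog_arm", "body": {"increments": [[0,0.003,-0.001,0,0,0,0],[0,0.006,-0.001,0.001,0,0,0],[0,0.006,-0.001,0.001,0,0,0]]}}

```text
time: 28.55
eef_pos: [0.5318, 0.0367, 0.2272]
eef_rot: [2.434, 1.986, -0.0]
force: [-0.6, 0.5, -0.4]
grip_width: 0.498
```

Call:
{"method": "jog_arm", "body": {"increments": [[0,0.003,-0.001,0,0,0,0],[0,0.006,-0.001,0.001,0,0,0],[0,0.006,-0.001,0.001,0,0,0]]}}

```text
time: 28.85
eef_pos: [0.5382, 0.0357, 0.2283]
eef_rot: [2.434, 1.985, 0.0]
force: [-1.0, -0.3, 0.9]
grip_width: 0.503
```

Call:
{"method": "jog_arm", "body": {"increments": [[0,0.003,-0.001,0,0,0,0],[0,0.006,-0.001,0,0,0,0],[0,0.009,-0.002,0,0,0,0],[0,0.009,-0.002,0,0,0,0]]}}

```text
time: 29.25
eef_pos: [0.5474, 0.0341, 0.2284]
eef_rot: [2.434, 1.985, 0.002]
force: [-0.7, 0.2, 0.7]
grip_width: 0.499
```

Call:
{"method": "jog_arm", "body": {"increments": [[0,0.003,-0.001,0,0,0,0],[0,0.005,-0.001,0,0,0,0],[0,0.008,-0.002,0,0,0,0],[0,0.008,-0.002,0,0,0,0]]}}

```text
time: 29.65
eef_pos: [0.5552, 0.032, 0.2283]
eef_rot: [2.434, 1.986, 0.001]
force: [-0.1, -0.5, 1.2]
grip_width: 0.498
```

Call:
{"method": "jog_arm", "body": {"increments": [[0,0.002,0,0,0,0,0],[0,0.004,-0.001,0,0,0,0],[0,0.004,-0.001,0,0,0,0]]}}

```text
time: 29.95
eef_pos: [0.5587, 0.0312, 0.2283]
eef_rot: [-2.434, -1.986, 0.0]
force: [-2.6, 1.0, 1.8]
grip_width: 0.5
```

Call:
{"method": "jog_arm", "body": {"increments": [[0,0.002,0,0,0,0,0],[0,0.003,-0.001,0,0,0,0],[0,0.003,-0.001,0,0,0,0]]}}

```text
time: 30.25
eef_pos: [0.5595, 0.0311, 0.2281]
eef_rot: [-2.429, -1.984, 0.005]
force: [-7.7, 3.8, 5.8]
grip_width: 0.503
```

Call:
{"method": "jog_arm", "body": {"increments": [[0,0.002,0,0,0,0,0],[0,0.002,0,0,0,0,0]]}}

```text
time: 30.45
eef_pos: [0.56, 0.031, 0.228]
eef_rot: [-2.428, -1.982, 0.009]
force: [-12.1, 2.0, 9.2]
grip_width: 0.5
```

Same stop at x = 0.560. I'll back off, lift clear and check.

Call:
{"method": "jog_arm", "body": {"increments": [[0,-0.006,0.001,0,0,0,0],[0,-0.012,0.003,0,0,0,0],[0,-0.012,0.003,0.04,0,0,0],[0,-0.012,0.003,0.08,0,0,0],[0,-0.012,0.003,0.107,0,0,0],[0,-0.012,0.003,0.107,0,0,0],[0,-0.012,0.003,0.107,0,0,0],[0,-0.012,0.003,0.107,0,0,0],[0,-0.012,0.003,0.107,0,0,0]]}}

```text
time: 31.35
eef_pos: [0.5511, 0.0331, 0.334]
eef_rot: [-2.433, -1.986, 0.003]
force: [0.1, 0.1, -0.5]
grip_width: 0.504
```

```bash
python3 - <<'E'
from meas import *
im,d=look("w9"); knobfind(im,d)
z=env.read_camera("scene"); uv,P,C=cloud("scene",*z); f=P-O
k=(C.max(1)<60)&(abs(f@ey+.092)<.03)&(P[:,2]>.22)&(P[:,2]<.26)&(abs(f@ex+.1)<.08)
p=(uv[k].min(0)+uv[k].max(0))/2; print("scene knob",p,lever("scene",p),k.sum())
# bystanders: change vs first pictures
for n in("scene",):
    a=np.load(n+".npz")["im"]
im=np.hstack([cv2.resize(a,(400,300)),cv2.resize(z[0],(400,300))]); cv2.imwrite("pics/f.png",np.vstack([im,cv2.resize(z[0][130:270,190:370],(800,300))])[...,::-1])
E
```

```text
eef [0.5511 0.0331 0.334 ] q [-0.613  0.208  0.574  1.724 -0.118  1.246 -0.213]
robball (np.float64(264.5), np.float64(276.0)) 27 28 [-0.0573  0.057  -0.7874  0.0808]
scene [228, 174, 8, 7, 40] [231.5, 177.0] [-0.0553  0.0581 -0.7603  0.0802]
scene [216, 196, 20, 20, 150] [225.5, 205.5] [0.0108 0.0112 0.7655 0.0156]
scene [218, 233, 7, 7, 42] [221.0, 236.0] [ 0.0631 -0.0486  2.2269  0.0796]
knob px 262.1022644042969 194.0 22.46141815185547 fx,z,ang,R [-0.0597  0.2437 -0.0161  0.2038] top z 0.2582429485736224
scene knob [264.5 166.5] [-0.0605  0.2426 -0.0122  0.2027] 88
```

View pics/f.png

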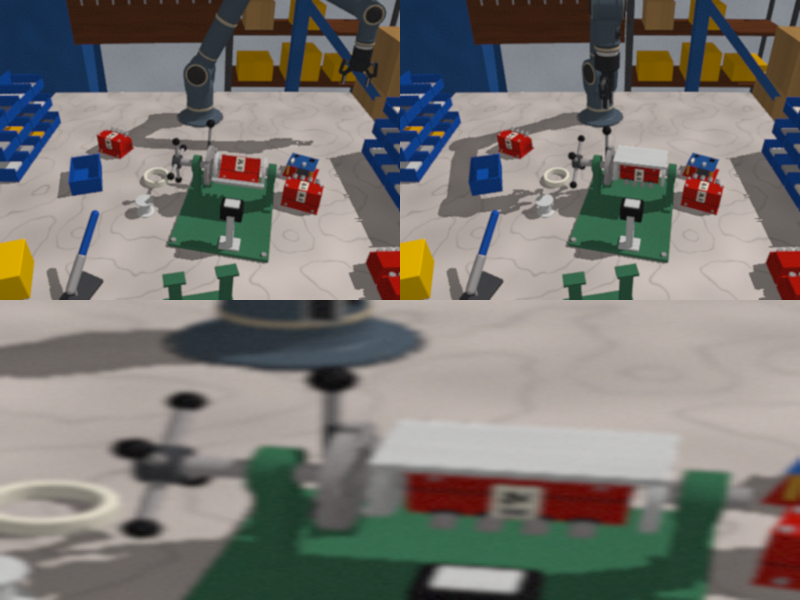

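The final scene shows the stud-side flank facing the reader, studs visible at about (520,525) in the crop. The lever is upright and home, the bystanders have not moved, and the arm is clear. I'll hand in.

```bash
python3 -c "
from plant import env
print(env.get_state()['force'].round(1)); print(env.job_done())"
```

```text
[-0.2  0.1 -0.1]
the job is handed in; nothing more can be done
None
```

I showed the three sides in order (plain flank, cover, stud-side flank) and handed the job in at about 31.5 s; no verdict was reported. Each time I pushed the wheel round with the half-open fingers straddling a ball, rather than closed, and fed the lever home. The first two sides stayed locked for more than a second before I pulled the lever out.

- **Lever home:** it met a hard stop at the same tool position (x = 0.560 m) all three times. In the final check the wrist camera read the lever at -0.016 rad and the scene camera at -0.012 rad. It cannot go below 0, so this is about 0.01–0.02 rad of calibration error.
- **Wheel angle:** in the final check the two cameras read the wheel's upper ball at -0.787 and -0.760 rad, against the nominal -0.785. At the first lock they read -0.81 and -0.76. This disagreement of about 0.03–0.05 rad is camera noise and well inside the 0.15 rad tolerance.
- **Final state:** the last picture shows the stud-side flank facing the reader, the cover down and the arm clear of everything. The other things on the bench look unmoved by eye, but I did not measure them. I did not look at the cover facing the reader directly; that rests on the wheel angle and the lever seating.
- **Forces:** the highest reading at the end of a move was about 21 N, when seating the lever.

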